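Push the setting gauge into the strip cutter's feed slot

ROBOT

A 7-joint arm with a two-finger parallel gripper is mounted at the origin on the work surface. World frame = base frame: x ahead of the robot, y to its left, z up, the work surface at z = 0. Lengths are in m, angles in rad, forces in N, time in s.
With the tool pointing down it reaches from about 0.425 to 0.925 m from the base axis. Payload 6.8 kg.
Tool frame: the origin (TCP) lies between the finger pads; the fingertips stand r.tcp_to_tips ahead of it and the grasp point (between the pads) is the TCP (r.tcp_to_tips is the distance from the TCP to the fingertips, in m); z points along the fingers, y is the line along which they close (so a half turn about z gives the same grasp; the last joint's range is limited). The gripper opens to 85 mm and grips with 20 to 120 N. Pads are 22 mm wide; open, the fingers measure 114 mm over their backs; the gripper's body (76 mm by 85 mm) begins 54 mm behind the grasp point. The pads swing forward as they close: fully open they stand 13 mm farther back than shut.
Start: joints at [-1.306, 0.477, 0.022, 1.555, -0.011, 1.109, -0.083], TCP at [0.246, 0.629, 0.25] pointing down, gripper open.
Joint ranges: [-2.96, 2.96], [-0.34, 2.1], [-1.41, 1.46], [0.24, 2.44], [-1.37, 4.51], [0.17, 1.92], [-2.96, 2.96]. Speed limits (rad/s): [2.39, 2.39, 3.14, 3.14, 3.14, 3.14, 3.14].

INTERFACE

Orientations are given as a rotation vector (axis times angle).
In Python, from bench import r gives the robot as it stands.
- The arm moves only by the tool servo_tool, never from a script. Its argument "commands" is a list of rows, each a list of 2 entries, a list of its own where there are three numbers: the shift along the tool's x, y, z normalised to -1 to 1, where 1 is 250 mm, then the turn, a rotation vector about the tool's x, y, z normalised to -1 to 1, where 1 is 90 degrees. In form: [[[dx, dy, dz], [ax, ay, az]], ...]. A call has 1 to 20 rows; each row is the pose to reach, as a shift and turn from the pose commanded when the call began, along the tool's axes at that moment; what a row does not reach only later rows make up. A row lasts 1/10 s, in which the tool goes at most 50 mm and 8.59 degrees, less where a joint would pass 70% of its speed; a pose out of reach is approached as far as the arm can. A call with a number of a shift or a turn outside -1 to 1 is refused whole. A call with a gripper value outside its range is refused whole. "claw" is the closure, from 0 (fully open) to 1 (shut), set as the call begins (left out, the last holds). The fingers move at their own pace and stop on an object; "squeeze" is the grip in N (left out, the last holds). Time passes only in rows, so rows that repeat a pose let the fingers close. It gives the time, the measured TCP pose, the force, the opening and the grip force at its end, in the units of the state.
- r.get_obs(): the state, without advancing time (a new reading comes with each control period).
- r.grab_frame(name): name is "scene" or "top" or "wrist"; returns (picture, depth): 480x640x3 uint8, red, green, blue; 480x640 float32, m along the optical axis (not along the pixel's ray), 0 where there is no reading.
- r.camera_model(name): a dict with "fx", "fy", "cx", "cy" (pixels), "k1" (the pictures are not rectified: a ray, as slopes to the right and down, at radius r is drawn at 1 + k1 r^2 times it, then the intrinsics apply), "extrinsics" (4x4, takes a point from camera to world coordinates); the wrist camera has in their place "hand_eye" (4x4, takes a point from camera to tool coordinates, whose origin is the TCP and whose axes are the flange's). Camera axes: x right, y down, z forward; pixel columns grow to the right and rows downward; lengths in m; the calibration is good to about 2 mm. A picture is of the moment at which its call begins: read the wrist's pose just before it. camera_model takes no time and is no camera call.
- r.hand_in(): hands the job in; it is judged then, once.
Trained networks look in the newest picture that a camera, given by its name, has taken for a name from the list of things; names that differ only in an ending like _2 or _b are one class to them, and where a whole thing is asked for, a point or a joint stands for the part that bears it (a point fixed in the world has none). Each returns a list of dicts, best first, with "confidence" (0 to 1); they miss things now and then, are a little off and sometimes report something else, mostly with a low value. They report only what shows in the picture. A call takes as long as a camera call.
- r.boxes_of(camera, target): "uv" ([column, row] in pixels, amid what is visible of it).
- r.mark_of(camera, target): "uv" ([column, row] in pixels: a listed point, or the origin of a listed thing).
The state is a dict: "clock": time; "joints": joint angles; "qvel": joint speeds; "tau": joint torques, N m; "tcp_pos": TCP position; "orientation": TCP orientation; "contact_force": force on the tool from outside, world axes, zero at the start; "moment": the same for the moment, N m; "grip_width": finger opening in m; "gripper_force": force on a finger pad.
Only numpy, scipy, OpenCV 4.12 (cv2) and the standard library are available. Lean on these libraries where they do the work, as an engineer would, in place of code of your own. Each camera call takes 0.05 s, during which the arm holds its last target. There are 200 camera calls.

TASK

Lift the strip cutter's clear hinged guard all the way over until it leans back on its stop, without flinging it or letting it slam. Then slide the flat steel gauge that lies on the feed deck along the deck, nose first, into the feed slot under the beam until the line scribed across its blade is level with the beam's front face, and leave it there with the guard open. Leave the things standing on and beside the cutter where they are.

Things in the scene. Friction and masses are not known exactly. Their poses are not given: they have to be found in the camera images.
- cutter: table-top strip cutter, fixed, white with a black deck. Origin on the desk; x points from its open front into the feed, z up. Feed deck 45 mm above the desk, from x = -120 mm to the beam, 160 mm wide between side housings (y = 80 to 150 mm each side, x = -100 to 100, tops at 85 mm). A white beam crosses at x = 30 to 70 mm, top at 85 mm; the slot runs through under it.
- slot (a point): middle of the feed slot's mouth, on the deck surface, in the plane of the beam's front face. Axes as the cutter: x into the slot, z up. Slot 31 mm wide, 9 mm high, 40 mm long, open at the far end. Two steel cheeks 12 mm high stand before it as a funnel: 62 mm apart at their front ends, 30 mm before the mouth, narrowing to the slot's width.
- guard (a joint): angle of the clear guard: 0 shut (level, underside 43 mm above the deck), grows as it opens; 1.85 rad is the stop, where it leans back past upright and stays by itself. Below about 1.57 rad it falls shut if let go. Weighs 200 g, turns freely. A clear plate with grey rim, 145 mm from hinge to front edge, 196 mm wide, 5 mm thick.
- guard_grip (a point): point to grip on the guard's finger tab, in the tab's middle, 22 mm above the guard's upper face. The tab is a grey upright block near the front edge, 24 mm (x) by 12 mm (y), standing 34 mm above the upper face. Axes are the guard's: x as the cutter's when shut, y along the hinge. The guard's front edge is 15 mm before this point.
- guard_hinge (a point): middle of the guard's hinge line, over the beam, 90 mm above the desk, in the guard's mid-plane; the line runs along the cutter's y. Shut, the grip point lies 130 mm before it and 25 mm above it. Opening is a positive turn about y: the front edge goes up and over, away from the cutter's front.
- gauge: flat steel gauge, 140 to 280 g, loose on the deck under the guard, nose towards the slot. Blade 28 mm wide, 5 thick. Origin: underside, at the dark line scribed across it; x points to the round nose, tip 45 mm ahead. Rear crossbar 60 mm long (y), 12 thick (x), 16 tall, rear face 55 mm behind the line. Nothing stops it at the line; some 13 mm deeper the crossbar meets the cheeks.
- spool: blue thread spool, 30 mm across, 34 mm tall, standing on the cutter's left (+y) side housing; a bystander
- tape_roll: roll of paper tape, 48 mm across, 15 mm tall, lying on the cutter's right (-y) side housing; a bystander
- button_jar: closed glass jar, 52 mm across, 75 mm tall, on the desk beside the cutter's left (+y) end; a bystander
- red_spool: red thread spool, 30 mm across, 34 mm tall, on the desk beside the cutter's right (-y) end; a bystander

How it is judged:
By the outcome, as a careful person would: the job done as asked, in the order asked, and still so for the second after the job is handed in, with the robot touching nothing.
It also fails if it takes over 58 s, if anything falls off the work surface, if the arm or the gripper's body presses on something with over 40 N, if the wrist force passes 120 N, or if a joint passes its speed limit or range.

## Working session

There is one attempt and no reset: what is moved stays moved. The work goes in short steps, Python scripts to look and compute and a tool call to move; the robot and the scene stay as the last step left them, time stands still between calls to the robot, and variables do not carry over. Pictures are saved under pics/ and viewed, at most 10 in all, crops included, and the job is handed in when it is done.

Besides the shell and the picture viewer there is one more tool, called after ">>>" as name([rows], argument=value, ...), one row to a line, values as JSON. servo_tool: Moves the arm, as the interface text tells. Scaled input: -1 to 1 covers 250 mm each way for a shift and 90 degrees each way for a turn. Its arguments: {"type":"object","properties":{"commands":{"type":"array"},"claw":{"type":"number"},"squeeze":{"type":"number"}},"required":["commands"]}

```bash
ls; mkdir -p pics; cat > h.py <<'E'
import numpy as np, cv2
from bench import r
from scipy.spatial.transform import Rotation as R
def T(o=None):
    o=o or r.get_obs(); M=np.eye(4); M[:3,:3]=R.from_rotvec(o["orientation"]).as_matrix(); M[:3,3]=o["tcp_pos"]; return M
def ext(c):
    m=r.camera_model(c)
    return m, (np.array(m["extrinsics"]) if "extrinsics" in m else T()@np.array(m["hand_eye"]))
def ray(c,uv,E=None):
    m,E0=ext(c); E=E0 if E is None else E
    d=np.array([(uv[0]-m["cx"])/m["fx"],(uv[1]-m["cy"])/m["fy"]]); s=d.copy()
    for _ in range(20): s=d/(1+m["k1"]*(s@s))
    return E[:3,3],E[:3,:3]@np.array([s[0],s[1],1])
def onz(c,uv,z,E=None):
    o,d=ray(c,uv,E); return o+d*(z-o[2])/d[2]
def dep(c,uv,D,E=None):
    o,d=ray(c,uv,E); u,v=int(round(uv[0])),int(round(uv[1])); p=D[max(v-1,0):v+2,max(u-1,0):u+2]; p=p[p>0]
    return o+d*np.median(p) if len(p) else None
def proj(c,P,E=None):
    m,E0=ext(c); E=E0 if E is None else E
    p=np.linalg.inv(E)@np.append(P,1); s=p[:2]/p[2]; s=s*(1+m["k1"]*(s@s)); return np.array([s[0]*m["fx"]+m["cx"],s[1]*m["fy"]+m["cy"]])
def save(n,I): cv2.imwrite(f"pics/{n}.png",I[:,:,::-1])
E
python3 - <<'E'
from h import *
np.set_printoptions(precision=4,suppress=True)
print(r.get_obs()["clock"], r.tcp_to_tips, T())
for c in("scene","top"):
    I,D=r.grab_frame(c); save(c+"0",I); print(c,ext(c)[1])
    for n in ["cutter","slot","guard_grip","guard_hinge","gauge","spool","tape_roll","button_jar","red_spool"]:
        for x in r.mark_of(c,n)[:2]:
            print(n,np.round(x["uv"],1),round(x["confidence"],2),dep(c,x["uv"],D))
E
```

```text
pics
0.0 0.019 [[-0.9313  0.3642 -0.0005  0.2457]
 [ 0.3642  0.9313 -0.0017  0.6281]
 [-0.0001 -0.0017 -1.      0.2493]
 [ 0.      0.      0.      1.    ]]
scene [[ 0.4888  0.5659 -0.664   1.0454]
 [ 0.8722 -0.3006  0.3859 -0.2424]
 [ 0.0187 -0.7678 -0.6405  0.5648]
 [ 0.      0.      0.      1.    ]]
cutter [266.9 322.2] 0.74 [ 0.646  -0.1056  0.0829]
cutter [180.5 430.6] 0.24 [ 0.709  -0.2531  0.0249]
slot [277.9 312.1] 0.8 [ 0.6364 -0.0851  0.0829]
slot [288.  301.8] 0.32 [ 0.6299 -0.0664  0.088 ]
guard_grip [230.2 242.7] 0.92 [ 0.5155 -0.1045  0.1258]
guard_grip [341.8 254.3] 0.68 [0.5862 0.0454 0.0962]
guard_hinge [286.3 300.7] 0.87 [ 0.6305 -0.0691  0.092 ]
spool [340.2 254.1] 0.73 [0.6047 0.031  0.1166]
spool [183.7 323. ] 0.62 [ 0.6098 -0.206   0.0987]
tape_roll [183.5 321.6] 0.68 [ 0.5935 -0.2044  0.084 ]
button_jar [343.2 254.3] 0.71 [0.5867 0.0476 0.0958]
button_jar [183.5 429.4] 0.64 [ 0.711  -0.2494  0.0279]
red_spool [183.8 430.4] 0.71 [ 0.7089 -0.2495  0.0221]
top [[ 0.026  -0.9891  0.145   0.4485]
 [-0.9997 -0.0257  0.0037  0.0415]
 [ 0.     -0.1451 -0.9894  0.9859]
 [ 0.      0.      0.      1.    ]]
cutter [366.9 246.3] 0.59 [ 0.5592 -0.0721  0.0927]
slot [366.1 209.6] 0.75 [ 0.6376 -0.071   0.0836]
guard_grip [432.5 231.7] 0.69 [ 0.5944 -0.2103  0.0838]
guard_grip [385.5 269.8] 0.64 [ 0.5097 -0.1045  0.127 ]
guard_hinge [366.6 211.4] 0.81 [ 0.6339 -0.0722  0.083 ]
spool [310.4 239.8] 0.64 [0.5661 0.0436 0.1188]
spool [430.8 234.9] 0.51 [ 0.5874 -0.2062  0.0852]
tape_roll [430.8 233.9] 0.72 [ 0.5897 -0.2066  0.0838]
button_jar [283.6 273.4] 0.92 [0.5006 0.0972 0.0747]
red_spool [439.2 198. ] 0.72 [ 0.6828 -0.2454  0.0177]
```

View pics/scene0.png

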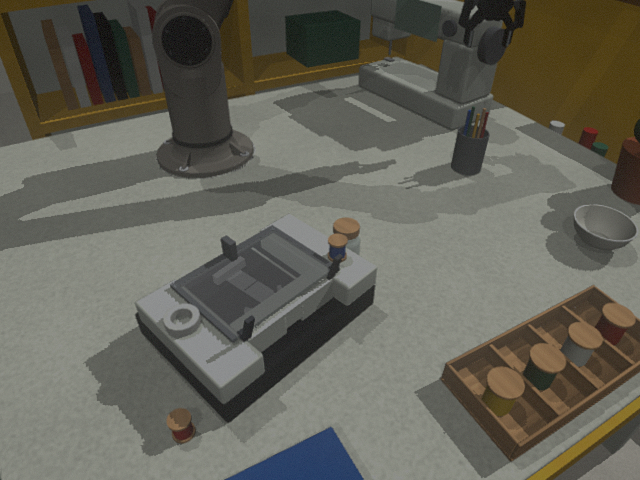

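View pics/top0.png

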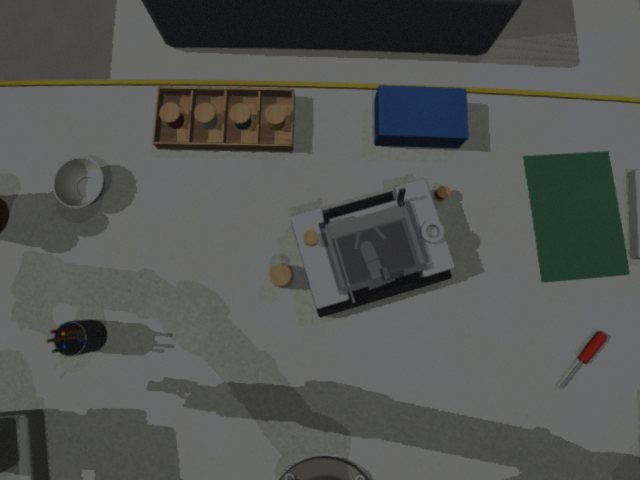

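The scene picture shows the cutter with its feed side towards the robot and the tab at (230,245); the guard is shut. In the top view the tab is at (385,271), the blue spool at (311,238), the tape at (432,232) and the gauge under the guard near (373,258). Next I fit the cutter's pose.

```bash
cat >> h.py <<'E'
def cloud(c,D,step=1):
    m,E=ext(c); v,u=np.mgrid[0:480:step,0:640:step]; 
    pts=np.stack([u.ravel(),v.ravel()],1).astype(np.float64)
    K=np.array([[m["fx"],0,m["cx"]],[0,m["fy"],m["cy"]],[0,0,1.]])
    s=cv2.undistortPoints(pts[:,None],K,np.array([m["k1"],0,0,0.]))[:,0]
    z=D[::step,::step].ravel(); P=np.c_[s*z[:,None],z]@E[:3,:3].T+E[:3,3]; P[z<=0]=np.nan
    return P.reshape(v.shape+(3,))
E
python3 - <<'E'
from h import *
np.set_printoptions(precision=4,suppress=True)
I,D=r.grab_frame("top"); P=cloud("top",D)
m=(P[...,2]>.074)&(P[...,2]<.097)&(abs(P[...,0]-.57)<.22)&(abs(P[...,1]+.08)<.22)
m=cv2.morphologyEx(m.astype(np.uint8),cv2.MORPH_OPEN,np.ones((3,3)))
n,l,s,_=cv2.connectedComponentsWithStats(m); k=1+np.argmax(s[1:,4]); Q=P[l==k]; print(s[1:])
print(cv2.minAreaRect((Q[:,:2]*1000).astype(np.float32)), np.median(Q[:,2]))
c=cv2.resize(I[170:330,270:480],None,fx=3.6,fy=3.6,interpolation=cv2.INTER_CUBIC); save("topc",cv2.convertScaleAbs(c,alpha=1.6))
J,DJ=r.grab_frame("scene"); Q2=cloud("scene",DJ)
m=(Q2[...,2]>.074)&(Q2[...,2]<.097)&(abs(Q2[...,0]-.57)<.22)&(abs(Q2[...,1]+.08)<.22)
m=cv2.morphologyEx(m.astype(np.uint8),cv2.MORPH_OPEN,np.ones((3,3)))
n,l,s,_=cv2.connectedComponentsWithStats(m); k=1+np.argmax(s[1:,4]); Q=Q2[l==k]
print(cv2.minAreaRect((Q[:,:2]*1000).astype(np.float32)), np.median(Q[:,2]))
for c,A in(("top",P),("scene",Q2)):
    t=A[(A[...,2]>.11)&(A[...,2]<.14)&(abs(A[...,0]-.51)<.035)&(abs(A[...,1]+.104)<.035)]
    print(c,"tab",len(t),t.mean(0),t.min(0),t.max(0))
E
```

```text
[[  290   179   164   129 11161]
 [  426   225    14    13   144]
 [  278   278     3     5    15]]
((571.2311401367188, -83.91806030273438), (199.661376953125, 301.53179931640625), 17.70797348022461) 0.09075553828103822
((573.7337646484375, -84.407470703125), (201.2346649169922, 300.7239685058594), 17.694772720336914) 0.09052221865632679
top tab 88 [ 0.5049 -0.1041  0.1253] [ 0.4937 -0.1138  0.1106] [ 0.5173 -0.0963  0.1313]
scene tab 193 [ 0.5101 -0.1065  0.121 ] [ 0.4937 -0.1143  0.1103] [ 0.5209 -0.0969  0.1275]
```

View pics/topc.png

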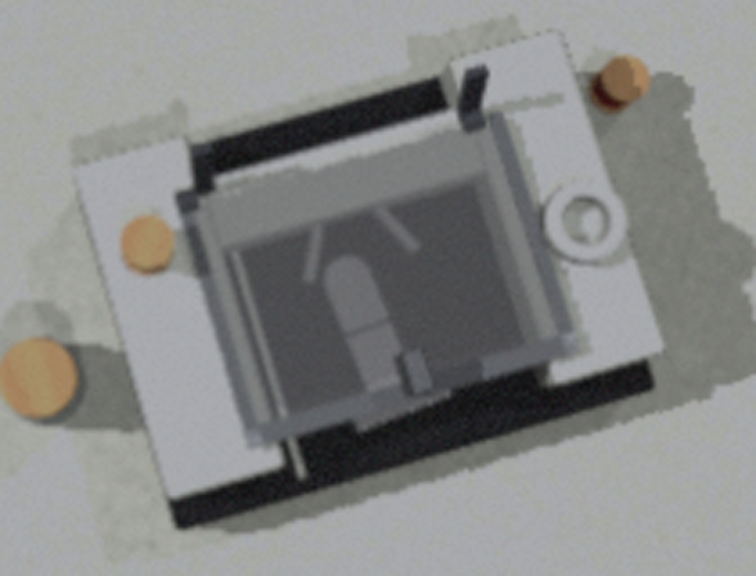

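>>> servo_tool([
  [[-0.2,-0.12,0],[0,0,-0.06]],
  [[-0.4,-0.24,0],[0,0,-0.14]],
  [[-0.58,-0.36,0],[0,0,-0.22]],
  [[-0.76,-0.48,0],[0,0,-0.3]],
  [[-0.9,-0.56,0],[0,0,-0.38]],
  [[-0.98,-0.6,0],[0,0,-0.43]],
  [[-0.98,-0.6,0],[0,0,-0.43]],
], claw=0, squeeze=25)

```text
clock: 1.8
tcp_pos: [0.4244, 0.3936, 0.2506]
orientation: [-0.46, 3.106, -0.004]
contact_force: [0.7, -0.3, 0.5]
grip_width: 0.0856
gripper_force: 0.0
```

```bash
cat >> h.py <<'E'
C=np.array([.5725,-.084,0]); YAW=np.deg2rad(17.7)
RC=R.from_euler("z",YAW).as_matrix()
def w(p): return C+RC@np.array(p)
def cut(P): return RC.T@(np.array(P)-C)
def go(target,yaw_y,tilt=0):
    """normalised shift+turn to world target with tool down, tool y at world angle yaw_y(deg), tilt about tool y"""
    M=T(); d=M[:3,:3].T@(np.array(target)-M[:3,3])/.25
    a=np.deg2rad(yaw_y); y=np.array([np.cos(a),np.sin(a),0]); z=np.array([0,0,-1.]); G=np.c_[np.cross(y,z),y,z]
    G=G@R.from_euler("y",tilt,degrees=True).as_matrix()
    return np.round(d,3).tolist(), np.round(R.from_matrix(M[:3,:3].T@G).as_rotvec()/(np.pi/2),3).tolist()
E
python3 -c "
from h import *
o=r.get_obs();print(o['clock'],np.round(o['joints'],3),np.round(o['tcp_pos'],4))
print(go([.50,.13,.25],107.7),go([.5064,-.1053,.2],107.7))"
```

```text
1.8 [-0.833  0.32  -0.03   1.79   0.015  1.032  0.996] [0.4244 0.3936 0.2506]
([0.016, -1.097, 0.005], [-0.002, 0.001, -0.009]) ([0.265, -2.004, 0.208], [-0.002, 0.001, -0.009])
```

>>> servo_tool([
  [[0.03,-0.2,0],[0,0,0]],
  [[0.06,-0.4,0],[0,0,0]],
  [[0.09,-0.6,0],[0,0,0]],
  [[0.11,-0.8,0],[0,0,0]],
  [[0.13,-0.98,0],[0,0,-0.01]],
])

```text
clock: 2.3
tcp_pos: [0.4614, 0.1547, 0.2506]
orientation: [-0.498, 3.101, 0.001]
contact_force: [1.3, 1.6, 0.2]
grip_width: 0.0853
gripper_force: 0.0
```

>>> servo_tool([
  [[0.03,-0.2,0],[0,0,0]],
  [[0.06,-0.4,0],[0,0,0]],
  [[0.09,-0.6,0],[0,0,0]],
  [[0.11,-0.8,0],[0,0,0]],
  [[0.13,-0.94,0],[0,0,0]],
  [[0.13,-0.98,0],[0,0,0]],
  [[0.13,-0.98,0],[0,0,0]],
])

```text
clock: 3.0
tcp_pos: [0.5075, -0.0877, 0.2504]
orientation: [-0.493, 3.102, -0.0]
contact_force: [-0.0, 0.1, -0.3]
grip_width: 0.0857
gripper_force: 0.0
```

```bash
python3 -c "
from h import *
o=r.get_obs();print(o['clock'],np.round(o['joints'],3),np.round(o['tcp_pos'],4))
I,D=r.grab_frame('wrist');E=ext('wrist')[1];save('w1',I)
for n in ['guard_grip','gauge','slot']:
  for x in r.mark_of('wrist',n)[:2]: print(n,x,dep('wrist',x['uv'],D,E))
print(go([.5064,-.1053,.121],107.7))"
```

```text
3.0 [-0.179  0.213  0.266  1.949 -0.066  0.988  2.004] [ 0.5075 -0.0877  0.2504]
guard_grip {'uv': [289.0, 213.6], 'confidence': 0.8} [ 0.49893738 -0.10505712  0.1272455 ]
gauge {'uv': [443.3, 341.1], 'confidence': 0.62} [ 0.48983698 -0.0465271   0.25320455]
gauge {'uv': [297.2, 254.2], 'confidence': 0.28} [ 0.53512035 -0.08990173  0.09308985]
([0.029, -0.079, 0.517], [0.001, -0.0, 0.008])
```

View pics/w1.png

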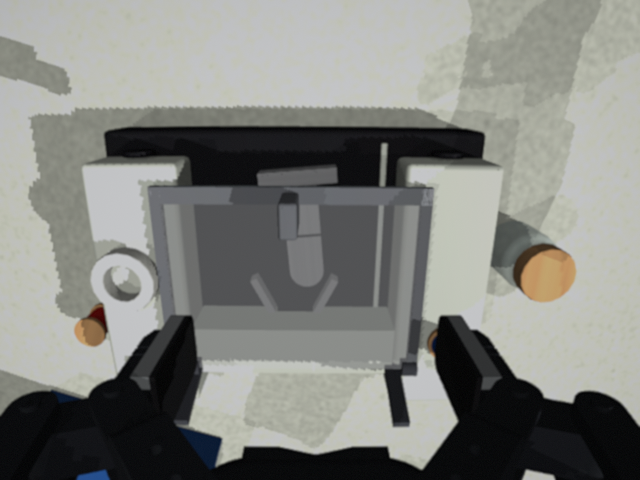

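The wrist view shows the tab at about (289,215), square to the picture, and the gauge lying slightly askew behind it, its line near (303,236) and its crossbar at (297,176). Next I measure the tab in 3D from this view.

```bash
python3 -c "
from h import *
I,D=r.grab_frame('wrist');A=cloud('wrist',D)
t=A[150:270,240:340].reshape(-1,3); t=t[(t[:,2]>.119)&(t[:,2]<.135)]
print(len(t),t.mean(0),np.median(t[:,2]),cv2.minAreaRect((t[:,:2]*1000).astype(np.float32)),cut(t.mean(0)))
g=A[185:200,160:425].reshape(-1,3);g=g[(g[:,2]>.085)&(g[:,2]<.1)];print(np.median(g[:,2]))
"
```

```text
780 [ 0.50391485 -0.10699548  0.12656146] 0.12684932180635367 ((504.8922119140625, -106.85057067871094), (24.195152282714844, 12.12629508972168), 17.426761627197266) [-0.07232981 -0.00105476  0.12656146]
0.0933524240542844
```

>>> servo_tool([
  [[0.033,-0.069,0.12],[0,0,0.008]],
  [[0.033,-0.069,0.26],[0,0,0.008]],
  [[0.033,-0.069,0.38],[0,0,0.008]],
  [[0.033,-0.069,0.46],[0,0,0.008]],
  [[0.033,-0.069,0.5],[0,0,0.008]],
  [[0.033,-0.069,0.517],[0,0,0.008]],
  [[0.033,-0.069,0.517],[0,0,0.008]],
])

```text
clock: 3.95
tcp_pos: [0.505, -0.1052, 0.1213]
orientation: [-0.48, 3.105, 0.0]
contact_force: [-0.2, 0.4, 0.2]
grip_width: 0.0853
gripper_force: 0.0
```

>>> servo_tool([
  [[0,0,0],[0,0,0]],
  [[0,0,0],[0,0,0]],
  [[0,0,0],[0,0,0]],
  [[0,0,0],[0,0,0]],
  [[0,0,0],[0,0,0]],
  [[0,0,0],[0,0,0]],
  [[0,0,0],[0,0,0]],
  [[0,0,0],[0,0,0]],
], claw=1, squeeze=25)

```text
clock: 4.75
tcp_pos: [0.5052, -0.1068, 0.1214]
orientation: [-0.477, 3.104, -0.002]
contact_force: [0.9, -6.2, 2.3]
grip_width: 0.0112
gripper_force: 30.7
```

```bash
python3 -c "
from h import *
o=r.get_obs();print(o)
p=cut(o['tcp_pos']);print(p)
# arc in tool axes (tool x=-cutter x, z=down), hinge at cut x .059,z .09
H=np.array([.059,.090]); q=np.array([p[0],p[2]])-H; print(q)
for a in np.arange(0,1.86,.0925):
  c,s=np.cos(a),np.sin(a); n=np.array([q[0]*c+q[1]*s,-q[0]*s+q[1]*c])-q
  print(round(a,3),np.round([-n[0]/.25,-n[1]/.25],3))
"
```

```text
{'clock': 4.75, 'joints': array([-0.11207176,  0.39536265,  0.24423259,  2.05929381, -0.14327906,
        0.70122672,  2.09948241]), 'qvel': array([-0.00066792, -0.00033467,  0.00147517,  0.00176624,  0.00102696,
       -0.00069283,  0.00029461]), 'tau': array([ -2.43446857, -43.90472174,   0.97975776, -18.61900628,
        -1.01570461,   0.56221554,  -0.1554846 ]), 'tcp_pos': array([ 0.50522274, -0.10676542,  0.12140367]), 'orientation': array([-4.77153125e-01,  3.10407766e+00, -2.10441441e-03]), 'contact_force': array([ 0.87790673, -6.21994815,  2.27345023]), 'moment': array([-0.91640191, -0.17350754,  0.10554331]), 'gripper_force': 30.719545483589172, 'grip_width': 0.011236446579214469}
[-0.07101389 -0.00123323  0.12140367]
[-0.13001389  0.03140367]
0.0 [-0. -0.]
0.092 [-0.014 -0.047]
0.185 [-0.032 -0.094]
0.277 [-0.054 -0.138]
0.37 [-0.081 -0.18 ]
0.462 [-0.111 -0.219]
0.555 [-0.144 -0.255]
0.648 [-0.181 -0.288]
0.74 [-0.221 -0.318]
0.832 [-0.263 -0.344]
0.925 [-0.307 -0.365]
1.018 [-0.354 -0.383]
1.11 [-0.401 -0.396]
1.202 [-0.45  -0.405]
1.295 [-0.499 -0.409]
1.388 [-0.549 -0.409]
1.48 [-0.598 -0.404]
1.572 [-0.647 -0.394]
1.665 [-0.694 -0.38 ]
1.758 [-0.74  -0.362]
1.85 [-0.784 -0.34 ]
```

>>> servo_tool([
  [[-0.003,-0.003,-0.012],[0,0,0]],
  [[-0.007,-0.006,-0.024],[0,0,0]],
  [[-0.014,-0.006,-0.047],[0,0,0]],
  [[-0.023,-0.006,-0.07],[0,0,0]],
  [[-0.032,-0.006,-0.094],[0,0,0]],
  [[-0.043,-0.006,-0.116],[0,0,0]],
  [[-0.054,-0.006,-0.138],[0,0,0]],
  [[-0.067,-0.006,-0.159],[0,0,0]],
  [[-0.081,-0.006,-0.18],[0,0,0]],
])

```text
clock: 5.65
tcp_pos: [0.5241, -0.1008, 0.1663]
orientation: [0.478, -3.104, -0.001]
contact_force: [-1.4, -2.2, -2.2]
grip_width: 0.0116
gripper_force: 29.4
```

```bash
cat > st.py <<'E'
from h import *
np.set_printoptions(precision=4,suppress=True)
o=r.get_obs();print(o['clock'],cut(o['tcp_pos']),o['joints'],o['contact_force'],o['moment'],o['grip_width'])
E
python3 st.py; python3 -c "
from h import *
I,D=r.grab_frame('scene');save('s2',I[150:400,100:420])"
```

```text
5.65 [-0.0512 -0.0013  0.1663] [-0.1374  0.3535  0.2587  1.9869 -0.1219  0.8172  2.0663] [-1.404  -2.2125 -2.1659] [-0.5324  0.7119  0.1015] 0.011577969572610754
```

View pics/s2.png

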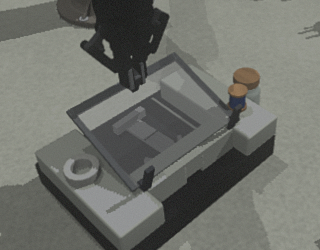

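The scene crop shows the guard lifting with the tab held at about (133,82), and the bystanders have not moved. I continue the arc.

>>> servo_tool([
  [[-0.015,0,-0.02],[0,0,0]],
  [[-0.03,0,-0.039],[0,0,0]],
  [[-0.046,0,-0.057],[0,0,0]],
  [[-0.063,0,-0.075],[0,0,0]],
  [[-0.081,0,-0.092],[0,0,0]],
  [[-0.1,0,-0.108],[0,0,0]],
  [[-0.12,0,-0.123],[0,0,0]],
  [[-0.14,0,-0.138],[0,0,0]],
  [[-0.161,0,-0.152],[0,0,0]],
  [[-0.182,0,-0.164],[0,0,0]],
  [[-0.204,0,-0.175],[0,0,0]],
  [[-0.226,0,-0.185],[0,0,0]],
  [[-0.25,0,-0.195],[0,0,0]],
  [[-0.273,0,-0.203],[0,0,0]],
  [[-0.296,0,-0.21],[0,0,0]],
  [[-0.32,0,-0.216],[0,0,0]],
])

```text
clock: 7.3
tcp_pos: [0.6014, -0.0762, 0.2203]
orientation: [-0.479, 3.105, 0.001]
contact_force: [-3.8, 2.3, 0.0]
grip_width: 0.0115
gripper_force: 30.0
```

```bash
python3 st.py
```

```text
7.3 [ 0.0299 -0.0014  0.2203] [-0.1763  0.3998  0.2612  1.7718 -0.1216  0.9855  2.0094] [-3.765   2.3267  0.0277] [ 0.4292  1.1406 -0.0332] 0.011483857464347937
```

>>> servo_tool([
  [[-0.025,0,-0.005],[0,0,0]],
  [[-0.049,0,-0.009],[0,0,0]],
  [[-0.074,0,-0.011],[0,0,0]],
  [[-0.098,0,-0.013],[0,0,0]],
  [[-0.123,0,-0.013],[0,0,0]],
  [[-0.148,0,-0.013],[0,0,0]],
  [[-0.172,0,-0.011],[0,0,0]],
  [[-0.197,0,-0.008],[0,0,0]],
  [[-0.222,0,-0.003],[0,0,0]],
  [[-0.246,0,0.002],[0,0,0]],
  [[-0.27,0,0.009],[0,0,0]],
  [[-0.293,0,0.016],[0,0,0]],
  [[-0.31,0,0.022],[0,0,0]],
  [[-0.32,0,0.026],[0,0,0]],
])

```text
clock: 8.7
tcp_pos: [0.6785, -0.0517, 0.2141]
orientation: [-0.48, 3.102, 0.001]
contact_force: [-2.8, 5.7, 5.2]
grip_width: 0.0116
gripper_force: 33.0
```

```bash
python3 st.py
```

```text
8.7 [ 0.1108 -0.0014  0.2141] [-0.1896  0.5251  0.2515  1.591  -0.1463  1.0418  1.9806] [-2.7687  5.6777  5.1659] [ 0.9711  0.7631 -0.0561] 0.011554394452389587
```

>>> servo_tool([
  [[-0.01,0.002,0.003],[0,0,0]],
  [[-0.02,0.004,0.007],[0,0,0]],
  [[-0.03,0.004,0.012],[0,0,0]],
  [[-0.04,0.004,0.017],[0,0,0]],
  [[-0.05,0.004,0.022],[0,0,0]],
  [[-0.057,0.004,0.025],[0,0,0]],
  [[-0.057,0.004,0.025],[0,0,0]],
])

```text
clock: 9.4
tcp_pos: [0.6914, -0.0475, 0.2078]
orientation: [-0.478, 3.103, -0.0]
contact_force: [-0.5, 3.8, 5.0]
grip_width: 0.0116
gripper_force: 34.1
```

```bash
python3 st.py
```

```text
9.4 [ 0.1244 -0.0013  0.2078] [-0.1915  0.5517  0.2498  1.5629 -0.1506  1.0439  1.975 ] [-0.4917  3.7846  4.9994] [ 0.623   0.4869 -0.028 ] 0.011584871835219107
```

>>> servo_tool([
  [[-0.006,0.002,0.004],[0,0,0]],
  [[-0.012,0.002,0.007],[0,0,0]],
  [[-0.012,0.002,0.007],[0,0,0]],
])

```text
clock: 9.7
tcp_pos: [0.6942, -0.0466, 0.2061]
orientation: [-0.478, 3.103, -0.001]
contact_force: [-0.3, 3.1, 4.8]
grip_width: 0.0114
gripper_force: 34.4
```

```bash
python3 st.py;  python3 -c "
from h import *
I,D=r.grab_frame('scene');save('s3',I[100:400,60:460])"
```

```text
9.7 [ 0.1273 -0.0013  0.2061] [-0.1922  0.5574  0.2496  1.5574 -0.1513  1.0434  1.9735] [-0.3226  3.1343  4.8372] [ 0.3864  0.3818 -0.0142] 0.011446593437545866
```

View pics/s3.png

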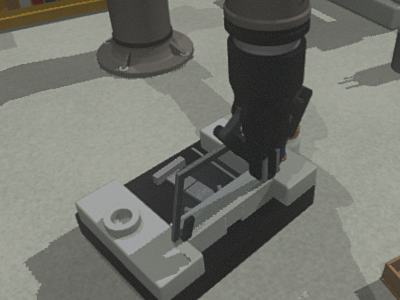

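The guard is past upright, still held by the tab. I creep on to find the stop.

>>> servo_tool([
  [[-0.006,0,0.004],[0,0,0]],
  [[-0.012,0,0.007],[0,0,0]],
  [[-0.018,0,0.011],[0,0,0]],
  [[-0.018,0,0.011],[0,0,0]],
])

```text
clock: 10.15
tcp_pos: [0.6983, -0.0453, 0.2036]
orientation: [-0.478, 3.103, -0.001]
contact_force: [-2.3, 2.2, 6.4]
grip_width: 0.0113
gripper_force: 35.0
```

```bash
python3 st.py
```

```text
10.15 [ 0.1316 -0.0013  0.2036] [-0.1922  0.5665  0.2488  1.5483 -0.153   1.0439  1.9723] [-2.2665  2.1953  6.3609] [0.4387 0.5379 0.0156] 0.011333295721872841
```

>>> servo_tool([
  [[-0.006,0,0.004],[0,0,0]],
  [[-0.01,0,0.006],[0,0,0]],
  [[-0.01,0,0.006],[0,0,0]],
])

```text
clock: 10.45
tcp_pos: [0.6984, -0.0453, 0.2034]
orientation: [0.476, -3.103, 0.0]
contact_force: [-13.4, 2.6, 19.5]
grip_width: 0.0118
gripper_force: 36.5
```

```bash
python3 st.py
```

```text
10.45 [ 0.1317 -0.0014  0.2034] [-0.1921  0.5692  0.2493  1.5443 -0.1533  1.0499  1.9717] [-13.3936   2.6122  19.5479] [0.367  2.9168 0.0499] 0.011810633809027086
```

Firm stop reached. I relax the push, release, and rise clear.

>>> servo_tool([
  [[0.006,0,-0.004],[0,0,0]],
  [[0.01,0,-0.006],[0,0,0]],
  [[0.01,0,-0.006],[0,0,0]],
])

```text
clock: 10.75
tcp_pos: [0.6982, -0.0453, 0.2036]
orientation: [-0.478, 3.103, -0.001]
contact_force: [-0.4, 2.8, 6.1]
grip_width: 0.0116
gripper_force: 35.0
```

>>> servo_tool([
  [[0,0,0],[0,0,0]],
  [[0,0,0],[0,0,0]],
  [[0,0,0],[0,0,0]],
  [[0,0,0],[0,0,0]],
  [[0,0,0],[0,0,0]],
  [[0,0,0],[0,0,0]],
  [[0,0,0],[0,0,0]],
], claw=0)

```text
clock: 11.45
tcp_pos: [0.6974, -0.0449, 0.2028]
orientation: [0.478, -3.105, 0.0]
contact_force: [-0.6, -0.7, -0.3]
grip_width: 0.0855
gripper_force: 0.0
```

>>> servo_tool([
  [[0,0,-0.1],[0,0,0]],
  [[0,0,-0.2],[0,0,0]],
  [[0,0,-0.3],[0,0,0]],
  [[0.1,0,-0.35],[0,0,0]],
  [[0.25,0,-0.35],[0,0,0]],
  [[0.45,0,-0.35],[0,0,0]],
  [[0.65,0,-0.35],[0,0,0]],
  [[0.8,0,-0.35],[0,0,0]],
  [[0.9,0,-0.35],[0,0,0]],
  [[0.9,0,-0.35],[0,0,0]],
])

```text
clock: 12.45
tcp_pos: [0.4797, -0.1143, 0.2907]
orientation: [0.473, -3.105, -0.001]
contact_force: [0.2, 0.2, 0.4]
grip_width: 0.0852
gripper_force: 0.0
```

```bash
python3 st.py;  python3 - <<'E'
from h import *
np.set_printoptions(precision=4,suppress=True)
I,D=r.grab_frame('wrist');E=ext('wrist')[1];A=cloud('wrist',D);save('w4',I);np.savez('w4.npz',I=I,D=D,E=E)
for n in ['gauge','slot','guard_grip']:
  for x in r.mark_of('wrist',n)[:2]: print(n,x,cut(onz('wrist',x['uv'],.05 if n=='gauge' else .045,E)))
P=(A-C)@RC
m=(P[...,2]>.0565)&(P[...,2]<.066)&(abs(P[...,1])<.06)&(P[...,0]<0)&(P[...,0]>-.13)
t=P[m];print(len(t),t.mean(0),cv2.minAreaRect((t[:,:2]*1000).astype(np.float32)))
m=(P[...,2]>.048)&(P[...,2]<.0525)&(abs(P[...,1])<.05)&(P[...,0]<0.0)&(P[...,0]>-.1)
t=P[m];print(len(t),t.mean(0),cv2.minAreaRect((t[:,:2]*1000).astype(np.float32)))
E
```

```text
12.45 [-0.0976 -0.0007  0.2907] [-0.1636  0.1307  0.3009  1.9469 -0.0446  1.0707  2.0295] [0.1601 0.1771 0.3995] [-0.0212 -0.0617 -0.0348] 0.0852431003762801
gauge {'uv': [323.0, 253.7], 'confidence': 0.74} [-0.0389  0.0067  0.05  ]
slot {'uv': [314.6, 320.8], 'confidence': 0.88} [ 0.034  -0.0014  0.045 ]
guard_grip {'uv': [503.5, 260.0], 'confidence': 0.27} [-0.0295  0.1795  0.045 ]
1005 [-0.0841  0.0028  0.061 ] ((-46.338172912597656, 0.4919776916503906), (62.7921142578125, 93.27742004394531), 88.94581604003906)
2373 [-0.0402  0.0066  0.0503] ((-45.90890121459961, -0.4561347961425781), (92.02693939208984, 64.66463470458984), 0.5628859996795654)
```

View pics/w4.png

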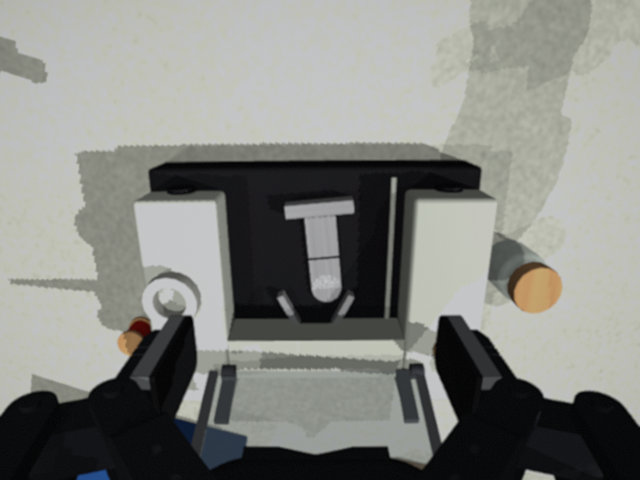

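The guard rests open at the bottom of the picture. The gauge line runs near (324,258), the crossbar spans (285,210) to (354,204), and the slot mouth is at about (315,321). The gauge is yawed a few degrees.

```bash
cat > meas.py <<'E'
from h import *
np.set_printoptions(precision=2,suppress=True)
def cloudE(D,E):
    import h; o=h.ext; h.ext=lambda c:(r.camera_model(c),E); A=cloud("wrist",D); h.ext=o; return A
def big(P,m):
    n,l,s,_=cv2.connectedComponentsWithStats(m.astype(np.uint8)); k=1+np.argmax(s[1:,4]); return P[l==k]
def meas(I,D,E):
    P=(cloudE(D,E)-C)@RC; g=cv2.cvtColor(I,cv2.COLOR_RGB2GRAY)
    t=big(P,(P[...,2]>.0575)&(P[...,2]<.066)&(abs(P[...,1])<.06)&(P[...,0]<-.01)&(P[...,0]>-.14)&(g>90))
    print("bar mm",len(t),t.mean(0)*1e3,cv2.minAreaRect((t[:,:2]*1000).astype(np.float32)))
    t=big(P,(P[...,2]>.047)&(P[...,2]<.054)&(abs(P[...,1])<.05)&(P[...,0]<0.02)&(P[...,0]>-.1)&(g>90))
    print("blade",len(t),t.mean(0)*1e3,cv2.minAreaRect((t[:,:2]*1000).astype(np.float32)))
    for a,b in((-.06,-.03),(-.03,.03)):
        v=(abs(P[...,2]-.085)<.004)&(abs(P[...,1])<.05)&(P[...,0]>0)&(P[...,0]<.1)
    print("beam x range",np.nanpercentile(P[...,0][v],[1,50,99])*1e3,"z",np.nanmedian(P[...,2][v])*1e3)
    # housings inner faces
    s=(abs(P[...,2]-.085)<.004)&(P[...,0]<0)&(P[...,0]>-.09); y=P[...,1][s]; print("housing inner y",y[y>0].min()*1e3,y[y<0].max()*1e3)
if __name__=="__main__":
    z=np.load("w4.npz"); I,D,E=z["I"],z["D"],z["E"]; meas(I,D,E)
    c=cv2.resize(I[180:340,220:420],None,fx=4,fy=3.75,interpolation=cv2.INTER_CUBIC); save("w4c",c)
E
python3 meas.py
```

```text
bar mm 962 [-84.17   2.86  61.13] ((-83.76128387451172, 2.821962356567383), (12.472413063049316, 59.94896697998047), 4.815606117248535)
blade 1250 [-55.62   5.29  50.28] ((-55.11927032470703, 5.2971343994140625), (39.55535125732422, 27.94745635986328), 5.0114240646362305)
beam x range [30.61 45.29 62.57] z 85.13269805294964
housing inner y 78.76093416659612 -80.49274051476314
```

View pics/w4c.png

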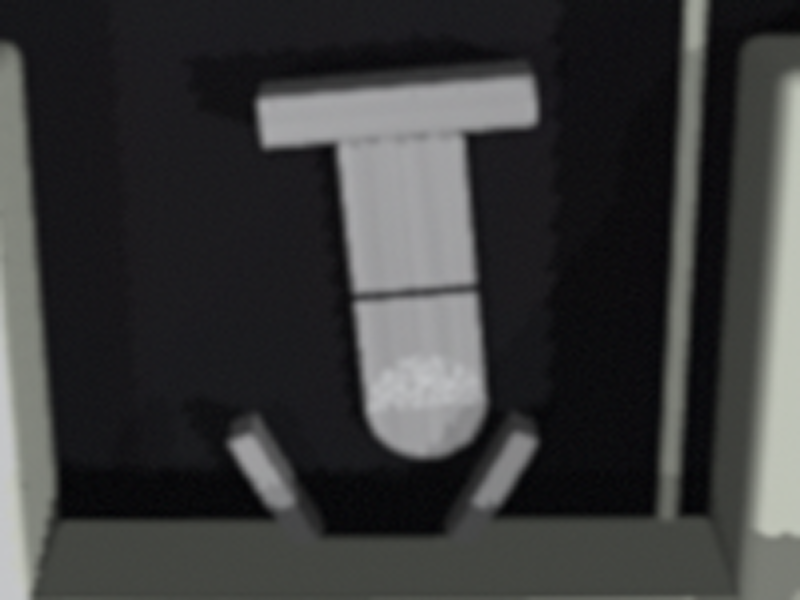

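Bar centre is at cutter (-83.8, 2.8) mm with yaw about +4.9°, so the line is at x ≈ -35 mm and the beam face at about 30.3 mm. Next I compute the approach.

```bash
python3 -c "
from h import *
print(go(w([-.0838,.0028,.16]),22.6),go(w([-.0838,.0028,.071]),22.6))"
```

```text
([-0.036, 0.011, 0.522], [0.0, 0.001, 0.944]) ([-0.036, 0.011, 0.878], [0.0, 0.001, 0.944])
```

>>> servo_tool([
  [[-0.01,0,0.05],[0,0,0.09]],
  [[-0.02,0.01,0.1],[0,0,0.18]],
  [[-0.036,0.011,0.16],[0,0,0.27]],
  [[-0.036,0.011,0.22],[0,0,0.36]],
  [[-0.036,0.011,0.28],[0,0,0.45]],
  [[-0.036,0.011,0.34],[0,0,0.54]],
  [[-0.036,0.011,0.4],[0,0,0.63]],
  [[-0.036,0.011,0.46],[0,0,0.72]],
  [[-0.036,0.011,0.5],[0,0,0.81]],
  [[-0.036,0.011,0.522],[0,0,0.9]],
  [[-0.036,0.011,0.522],[0,0,0.944]],
  [[-0.036,0.011,0.522],[0,0,0.944]],
  [[-0.036,0.011,0.522],[0,0,0.944]],
])

```text
clock: 13.95
tcp_pos: [0.4914, -0.1068, 0.1596]
orientation: [1.74, 2.616, -0.001]
contact_force: [-0.5, 0.7, -0.1]
grip_width: 0.0852
gripper_force: 0.0
```

```bash
python3 st.py; python3 -c "
from h import *
print(go(w([-.0838,.0028,.071]),22.6))"
```

```text
13.95 [-0.0842  0.0029  0.1596] [-0.3229  0.3382  0.5009  2.0743 -0.2277  0.781   0.7139] [-0.5405  0.6949 -0.1303] [-0.0366 -0.0163  0.0068] 0.08524336362233918
([-0.0, 0.002, 0.354], [-0.0, 0.0, 0.002])
```

>>> servo_tool([
  [[0,0.002,0.08],[0,0,0]],
  [[0,0.002,0.18],[0,0,0]],
  [[0,0.002,0.26],[0,0,0]],
  [[0,0.002,0.31],[0,0,0]],
  [[0,0.002,0.34],[0,0,0]],
  [[0,0.002,0.354],[0,0,0]],
  [[0,0.002,0.354],[0,0,0]],
])

```text
clock: 14.65
tcp_pos: [0.4913, -0.1071, 0.0714]
orientation: [1.744, 2.613, 0.0]
contact_force: [0.4, -0.3, 0.0]
grip_width: 0.0853
gripper_force: 0.0
```

>>> servo_tool([
  [[0,0,0],[0,0,0]],
  [[0,0,0],[0,0,0]],
  [[0,0,0],[0,0,0]],
  [[0,0,0],[0,0,0]],
  [[0,0,0],[0,0,0]],
  [[0,0,0],[0,0,0]],
  [[0,0,0],[0,0,0]],
  [[0,0,0],[0,0,0]],
], claw=1, squeeze=25)

```text
clock: 15.45
tcp_pos: [0.4911, -0.1071, 0.0715]
orientation: [1.744, 2.613, 0.0]
contact_force: [-1.6, 0.6, 4.8]
grip_width: 0.0111
gripper_force: 26.9
```

```bash
python3 st.py; python3 -c "
from h import *
print(go(w([-.0838,-.0009,.071]),17.7),go(w([-.0838+.0653,-.0009,.071]),17.7))"
```

```text
15.45 [-0.0845  0.0028  0.0715] [-0.2408  0.4881  0.4137  2.1242 -0.3448  0.5925  0.8123] [-1.5618  0.6487  4.8137] [0.077  0.3801 0.0183] 0.011063323384645793
([-0.015, 0.002, 0.002], [0.0, -0.0, 0.054]) ([-0.037, 0.262, 0.002], [0.0, -0.0, 0.054])
```

>>> servo_tool([
  [[-0.004,0,-0.002],[0,0,0.014]],
  [[-0.008,0,-0.002],[0,0,0.028]],
  [[-0.012,0,-0.002],[0,0,0.042]],
  [[-0.015,0,-0.002],[0,0,0.054]],
  [[-0.015,0,-0.002],[0,0,0.054]],
])

```text
clock: 15.95
tcp_pos: [0.4924, -0.1107, 0.0716]
orientation: [1.854, 2.536, -0.001]
contact_force: [-0.2, 0.1, -1.6]
grip_width: 0.0111
gripper_force: 26.1
```

```bash
python3 st.py; python3 - <<'E'
from meas import *
o=r.get_obs(); I,D=r.grab_frame('wrist'); E=T(o)@np.array(r.camera_model('wrist')['hand_eye'])
meas(I,D,E)
for n in ['gauge','slot']:
  for x in r.mark_of('wrist',n)[:1]: print(n,x,1e3*cut(onz('wrist',x['uv'],.05 if n=='gauge' else .045,E)))
print(go(w([-.0838+.0653,-.0009,.071]),17.7))
I=cv2.convertScaleAbs(I,alpha=1.3); save('w5',I)
E
```

```text
15.95 [-0.0844 -0.0011  0.0716] [-0.2518  0.4948  0.4373  2.1203 -0.3646  0.598   0.752 ] [-0.1897  0.1216 -1.5584] [-0.0311  0.1099  0.0104] 0.011072412329206872
bar mm 4609 [-84.95   1.65  61.1 ] ((-84.88050842285156, -1.4857158660888672), (11.909383773803711, 60.7947998046875), 0.043638117611408234)
blade 12067 [-32.08   0.26  49.98] ((-34.25855255126953, -1.5188055038452148), (29.56695556640625, 88.09678649902344), 89.77245330810547)
beam x range [27.77 29.4  36.15] z 84.20408862466337
housing inner y 0.19886283712899544 -0.39256238158470896
gauge {'uv': [436.3, 308.3], 'confidence': 0.78} [-37.96   2.08  50.  ]
slot {'uv': [589.4, 307.8], 'confidence': 0.65} [28.57 -1.33 45.  ]
([0.001, 0.263, 0.003], [-0.0, 0.0, -0.0])
```

View pics/w5.png

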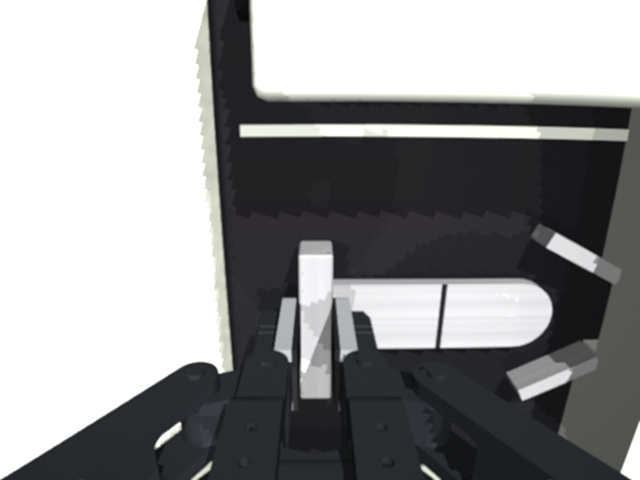

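The gauge is square and on the slot's axis. Its line is at (441,315), its nose at (551,312), and the funnel cheeks lie either side. I advance it most of the way.

>>> servo_tool([
  [[0,0.015,0],[0,0,0]],
  [[0,0.03,0],[0,0,0]],
  [[0,0.045,0],[0,0,0]],
  [[0,0.06,0],[0,0,0]],
  [[0,0.075,0],[0,0,0]],
  [[0,0.09,0],[0,0,0]],
  [[0,0.105,0],[0,0,0]],
  [[0,0.12,0],[0,0,0]],
  [[0,0.135,0],[0,0,0]],
  [[0,0.15,0],[0,0,0]],
  [[0,0.165,0],[0,0,0]],
  [[0,0.18,0],[0,0,0]],
  [[0,0.19,0],[0,0,0]],
  [[0,0.2,0],[0,0,0]],
  [[0,0.2,0],[0,0,0]],
])

```text
clock: 17.6
tcp_pos: [0.5405, -0.0952, 0.0718]
orientation: [1.853, 2.537, 0.0]
contact_force: [-0.0, 0.1, -1.6]
grip_width: 0.0111
gripper_force: 26.1
```

```bash
python3 st.py; cat > line.py <<'E'
from h import *; import sys
np.set_printoptions(precision=2,suppress=True)
# along the blade's mid line (cutter y=-1.4, z=.05) sample grey vs cutter x
o=r.get_obs(); I,D=r.grab_frame('wrist'); E=T(o)@np.array(r.camera_model('wrist')['hand_eye']); g=cv2.cvtColor(I,cv2.COLOR_RGB2GRAY).astype(np.float32)
def prof(y,z,xs): 
    uv=np.array([proj('wrist',w([x,y,z]),E) for x in xs],np.float32); return cv2.remap(g,uv[:,:1].copy(),uv[:,1:].copy(),1)[:,0]
xs=np.arange(-.06,.045,.0005)
for y in(-.009,-.0014,.006):
    p=prof(y,.05,xs); print('blade y',y,[(round(xs[i]*1e3,1),int(p[i])) for i in range(0,len(xs),4) if xs[i]>-.02])
save(sys.argv[1],I)
E
python3 line.py w6
```

```text
17.6 [-0.0338 -0.0009  0.0718] [-0.2754  0.5495  0.4344  2.0184 -0.372   0.6495  0.7118] [-0.0003  0.0767 -1.5634] [ 0.0338 -0.0347  0.0381] 0.011075421464550267
blade y -0.009 [(np.float64(-20.0), 138), (np.float64(-18.0), 41), (np.float64(-16.0), 37), (np.float64(-14.0), 36), (np.float64(-12.0), 43), (np.float64(-10.0), 180), (np.float64(-8.0), 178), (np.float64(-6.0), 179), (np.float64(-4.0), 179), (np.float64(-2.0), 179), (np.float64(0.0), 180), (np.float64(2.0), 179), (np.float64(4.0), 179), (np.float64(6.0), 180), (np.float64(8.0), 179), (np.float64(10.0), 179), (np.float64(12.0), 180), (np.float64(14.0), 89), (np.float64(16.0), 78), (np.float64(18.0), 91), (np.float64(20.0), 91), (np.float64(22.0), 92), (np.float64(24.0), 91), (np.float64(26.0), 91), (np.float64(28.0), 91), (np.float64(30.0), 91), (np.float64(32.0), 67), (np.float64(34.0), 68), (np.float64(36.0), 68), (np.float64(38.0), 68), (np.float64(40.0), 68), (np.float64(42.0), 67), (np.float64(44.0), 68)]
blade y -0.0014 [(np.float64(-20.0), 88), (np.float64(-18.0), 34), (np.float64(-16.0), 34), (np.float64(-14.0), 62),
[... 833 characters left out ...]
oat64(-12.0), 185), (np.float64(-10.0), 185), (np.float64(-8.0), 186), (np.float64(-6.0), 186), (np.float64(-4.0), 186), (np.float64(-2.0), 186), (np.float64(0.0), 186), (np.float64(2.0), 186), (np.float64(4.0), 186), (np.float64(6.0), 187), (np.float64(8.0), 187), (np.float64(10.0), 186), (np.float64(12.0), 186), (np.float64(14.0), 82), (np.float64(16.0), 108), (np.float64(18.0), 97), (np.float64(20.0), 94), (np.float64(22.0), 95), (np.float64(24.0), 95), (np.float64(26.0), 94), (np.float64(28.0), 94), (np.float64(30.0), 94), (np.float64(32.0), 68), (np.float64(34.0), 68), (np.float64(36.0), 68), (np.float64(38.0), 68), (np.float64(40.0), 68), (np.float64(42.0), 68), (np.float64(44.0), 68)]
```

View pics/w6.png

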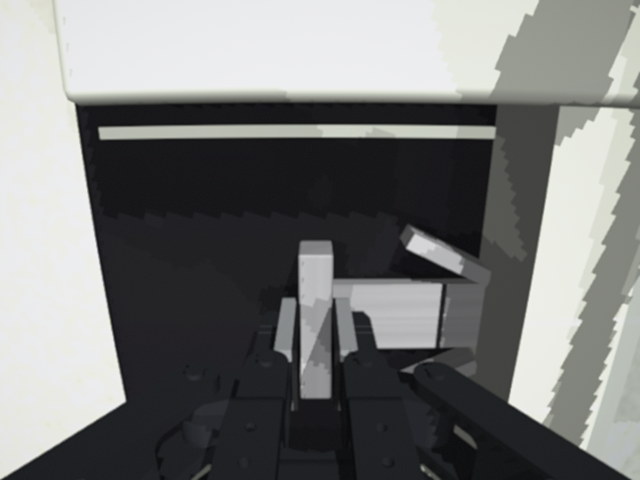

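The nose is in the slot, with the scribed line at (443,315) and the beam's face starting at about (480,315). I measure the remaining distance finely.

```bash
cat > line2.py <<'E'
from h import *
np.set_printoptions(precision=2,suppress=True)
o=r.get_obs(); m=r.camera_model('wrist'); E=T(o)@np.array(m['hand_eye']); print('cam',1e3*cut(E[:3,3]))
gs=[];
for _ in range(2):
    I,D=r.grab_frame('wrist'); gs.append(cv2.cvtColor(I,cv2.COLOR_RGB2GRAY).astype(np.float32))
g=np.mean(gs,0)
def prof(y,z,xs):
    uv=np.array([proj('wrist',w([x,y,z]),E) for x in xs],np.float32); return cv2.remap(g,uv[:,:1].copy(),uv[:,1:].copy(),1)[:,0]
a=np.arange(.0,.045,.00025); f=np.gradient
for y in(-.007,-.003,.001,.005,.009):
    p=prof(y,.05,a); k=np.argmin(np.where(a<.029,p,999)) 
    q=prof(y,.054,a); d=np.where((a>.022),f(cv2.GaussianBlur(q[:,None],(1,5),0)[:,0]),0)
    print(y,'line',a[k]*1e3,p[k],'edge',a[np.argmin(d)]*1e3,d.min())
E
python3 line2.py
```

```text
cam [-34.42  79.78 195.5 ]
-0.007 line 14.5 33.9209 edge 29.0 -5.0737
-0.003 line 14.5 32.813477 edge 29.0 -5.4102325
0.001 line 14.5 32.535156 edge 29.0 -5.532898
0.005 line 14.5 28.720703 edge 29.0 -5.563736Traceback (most recent call last):
  File "line2.py", line 12, in <module>
    p=prof(y,.05,a); k=np.argmin(np.where(a<.029,p,999))
  File "line2.py", line 9, in prof
    uv=np.array([proj('wrist',w([x,y,z]),E) for x in xs],np.float32); return cv2.remap(g,uv[:,:1].copy(),uv[:,1:].copy(),1)[:,0]
                 ~~~~^^^^^^^^^^^^^^^^^^^^^^
  File "h.py", line 20, in proj
    m,E0=ext(c); E=E0 if E is None else E
         ~~~^^^
  File "h.py", line 8, in ext
    return m, (np.array(m["extrinsics"]) if "extrinsics" in m else T()@np.array(m["hand_eye"]))
                                                                   ~^^
  File "h.py", line 5, in T
    o=o or r.get_obs(); M=np.eye(4); M[:3,:3]=R.from_rotvec(o["orientation"]).as_matrix(); M[:3,3]=o["tcp_pos"]; return M
           ~~~~~~~~~^^
ValueError: time passes only in moves, steps and waits
```

>>> servo_tool([
  [[0,0.012,0],[0,0,0]],
  [[0,0.024,0],[0,0,0]],
  [[0,0.036,0],[0,0,0]],
  [[0,0.046,0],[0,0,0]],
  [[0,0.052,0],[0,0,0]],
  [[0,0.056,0],[0,0,0]],
  [[0,0.056,0],[0,0,0]],
])

```text
clock: 18.45
tcp_pos: [0.5536, -0.091, 0.0718]
orientation: [1.853, 2.537, 0.0]
contact_force: [-0.2, 0.2, -2.6]
grip_width: 0.011
gripper_force: 26.0
```

```bash
sed -i 's/,\.005,\.009)/,.005)/; s/a<.029/a<.034/' line2.py; python3 st.py; python3 - <<'E'
exec(open('line2.py').read())
for y in(-.003,.003): print([(round(x*1e3,2),int(v)) for x,v in zip(a,prof(y,.05,a)) if .026<x<.035][::2])
save('w7',cv2.resize(I[230:390,380:580],None,fx=4,fy=3.75,interpolation=cv2.INTER_CUBIC))
E
```

```text
18.45 [-0.0201 -0.0009  0.0718] [-0.2808  0.565   0.4341  1.9894 -0.3739  0.6645  0.7009] [-0.208   0.1674 -2.6045] [0.0526 0.013  0.0634] 0.01101325231913799
cam [-20.42  79.77 195.49]
-0.007 line 28.5 14.09375 edge 26.25 -15.353653
-0.003 line 28.5 13.75 edge 26.25 -15.424362
0.001 line 28.5 14.175781 edge 26.25 -16.451782
0.005 line 28.5 14.42041 edge 26.25 -16.201706Traceback (most recent call last):
  File "<stdin>", line 2, in <module>
  File "<string>", line 9, in prof
  File "h.py", line 20, in proj
    m,E0=ext(c); E=E0 if E is None else E
         ~~~^^^
  File "h.py", line 8, in ext
    return m, (np.array(m["extrinsics"]) if "extrinsics" in m else T()@np.array(m["hand_eye"]))
                                                                   ~^^
  File "h.py", line 5, in T
    o=o or r.get_obs(); M=np.eye(4); M[:3,:3]=R.from_rotvec(o["orientation"]).as_matrix(); M[:3,3]=o["tcp_pos"]; return M
           ~~~~~~~~~^^
ValueError: time passes only in moves, steps and waits
```

>>> servo_tool([
  [[0,0.002,0],[0,0,0]],
  [[0,0.002,0],[0,0,0]],
  [[0,0.002,0],[0,0,0]],
])

```text
clock: 18.85
tcp_pos: [0.5538, -0.0909, 0.0718]
orientation: [-1.853, -2.537, 0.0]
contact_force: [-0.2, -0.2, -1.6]
grip_width: 0.0111
gripper_force: 26.1
```

```bash
sed -i 's/if "extrinsics" in m else T()@np.array(m\["hand_eye"\]))/if "extrinsics" in m else EW if EW is not None else T()@np.array(m["hand_eye"]))/; 2i EW=None' h.py
sed -i "s/^gs=\[\];/import h; h.EW=E; gs=[]/" line2.py
python3 - <<'E'
exec(open('line2.py').read())
for y in(-.003,.003): print([(float(round(x*1e3,2)),int(v)) for x,v in zip(a,prof(y,.05,a)) if .026<x<.035][::2])
print(o['clock'],cut(o['tcp_pos'])*1e3)
E
```

```text
cam [-20.16  79.77 195.48]
-0.007 line 28.75 14.489258 edge 26.5 -15.274124
-0.003 line 28.75 14.5390625 edge 26.5 -15.693756
0.001 line 28.5 14.769531 edge 26.5 -16.236282
0.005 line 28.75 13.666992 edge 26.5 -16.170074
[(26.0, 95), (26.5, 95), (27.0, 93), (27.5, 72), (28.0, 36), (28.5, 14), (29.0, 18), (29.5, 48), (30.0, 74), (30.5, 76), (31.0, 69), (31.5, 67), (32.0, 68), (32.5, 68), (33.0, 68), (33.5, 69), (34.0, 68), (34.5, 68)]
[(26.0, 94), (26.5, 94), (27.0, 91), (27.5, 72), (28.0, 36), (28.5, 14), (29.0, 22), (29.5, 52), (30.0, 77), (30.5, 76), (31.0, 69), (31.5, 68), (32.0, 68), (32.5, 68), (33.0, 68), (33.5, 68), (34.0, 68), (34.5, 69)]
18.85 [-19.88  -0.93  71.78]
```

>>> servo_tool([
  [[0,0.0015,0],[0,0,0]],
  [[0,0.0015,0],[0,0,0]],
  [[0,0.0015,0],[0,0,0]],
])

```text
clock: 19.25
tcp_pos: [0.5543, -0.0908, 0.0718]
orientation: [1.853, 2.537, 0.0]
contact_force: [0.2, -0.6, -1.8]
grip_width: 0.0111
gripper_force: 26.1
```

>>> servo_tool([
  [[0,0,0],[0,0,0]],
  [[0,0,0],[0,0,0]],
  [[0,0,0],[0,0,0]],
  [[0,0,0],[0,0,0]],
  [[0,0,0],[0,0,0]],
], claw=0.75)

```text
clock: 19.75
tcp_pos: [0.5543, -0.0908, 0.0719]
orientation: [1.853, 2.537, 0.0]
contact_force: [-0.2, -0.9, -0.8]
grip_width: 0.0214
gripper_force: 0.0
```

```bash
python3 - <<'E'
exec(open('line2.py').read())
for y in(-.003,.003): print([(float(round(x*1e3,2)),int(v)) for x,v in zip(a,prof(y,.05,a)) if .026<x<.035][::2])
print(o['clock'],cut(o['tcp_pos'])*1e3,o['contact_force'],o['grip_width'])
E
```

```text
cam [-19.69  79.75 195.55]
-0.007 line 29.0 14.156738 edge 27.0 -14.762512
-0.003 line 29.0 15.699219 edge 27.0 -15.520386
0.001 line 29.0 14.225098 edge 27.0 -15.80043
0.005 line 29.0 13.59375 edge 27.0 -15.908539
[(26.0, 95), (26.5, 95), (27.0, 95), (27.5, 93), (28.0, 73), (28.5, 35), (29.0, 15), (29.5, 20), (30.0, 41), (30.5, 60), (31.0, 68), (31.5, 69), (32.0, 68), (32.5, 68), (33.0, 68), (33.5, 68), (34.0, 68), (34.5, 68)]
[(26.0, 94), (26.5, 94), (27.0, 94), (27.5, 90), (28.0, 69), (28.5, 33), (29.0, 14), (29.5, 20), (30.0, 44), (30.5, 65), (31.0, 69), (31.5, 68), (32.0, 68), (32.5, 68), (33.0, 68), (33.5, 68), (34.0, 68), (34.5, 68)]
19.75 [-19.38  -0.96  71.85] [-0.16 -0.94 -0.78] 0.021423974384554338
```

Released; the line is level with the face within a few tenths of a mm. I withdraw upwards, then back.

>>> servo_tool([
  [[0,0,-0.06],[0,0,0]],
  [[0,0,-0.15],[0,0,0]],
  [[0,0,-0.3],[0,0,0]],
  [[0,0,-0.45],[0,0,0]],
  [[0,0,-0.55],[0,0,0]],
  [[0,-0.1,-0.6],[0,0,0]],
  [[0,-0.2,-0.6],[0,0,0]],
  [[0,-0.25,-0.6],[0,0,0]],
  [[0,-0.25,-0.6],[0,0,0]],
  [[0,-0.25,-0.6],[0,0,0]],
])

```text
clock: 20.85
tcp_pos: [0.4955, -0.1094, 0.2221]
orientation: [1.852, 2.537, 0.001]
contact_force: [0.4, -0.4, 0.5]
grip_width: 0.0213
gripper_force: 0.0
```

```bash
python3 - <<'E'
exec(open('line2.py').read().split("a=np.arange")[0])
a=np.arange(.02,.04,.00025)
for y in(-.005,.003): print([(float(round(x*1e3,2)),int(v)) for x,v in zip(a,prof(y,.05,a))][::2])
for n in ['gauge','slot']: print(n,[(x['uv'],round(x['confidence'],2),cut(onz('wrist',x['uv'],.05 if n=='gauge' else .045,E))*1e3) for x in r.mark_of('wrist',n)[:1]])
I,D=r.grab_frame('top')
for n in ["gauge","slot","spool","tape_roll","button_jar","red_spool"]: print(n,[(np.round(x["uv"],1),round(x['confidence'],2)) for x in r.mark_of('top',n)[:2]])
P=(cloud('top',D)-C)@RC
v=(P[...,2]>.15)&(P[...,2]<.25)&(abs(P[...,1])<.09)&(P[...,0]>.06)&(P[...,0]<.16); t=P[v]; print('guard',len(t),t.mean(0),t.max(0))
print(o['clock'],cut(o['tcp_pos'])*1e3,o['contact_force'])
E
```

```text
cam [-81.55  79.94 345.82]
[(20.0, 80), (20.5, 80), (21.0, 80), (21.5, 80), (22.0, 80), (22.5, 80), (23.0, 80), (23.5, 80), (24.0, 80), (24.5, 80), (25.0, 80), (25.5, 80), (26.0, 80), (26.5, 78), (27.0, 74), (27.5, 62), (28.0, 48), (28.5, 31), (29.0, 29), (29.5, 33), (30.0, 47), (30.5, 54), (31.0, 58), (31.5, 59), (32.0, 58), (32.5, 57), (33.0, 57), (33.5, 57), (34.0, 57), (34.5, 57), (35.0, 57), (35.5, 57), (36.0, 57), (36.5, 57), (37.0, 58), (37.5, 58), (38.0, 57), (38.5, 57), (39.0, 57), (39.5, 57)]
[(20.0, 79), (20.5, 80), (21.0, 80), (21.5, 80), (22.0, 80), (22.5, 79), (23.0, 80), (23.5, 80), (24.0, 79), (24.5, 80), (25.0, 80), (25.5, 80), (26.0, 80), (26.5, 78), (27.0, 73), (27.5, 61), (28.0, 45), (28.5, 29), (29.0, 27), (29.5, 34), (30.0, 46), (30.5, 53), (31.0, 57), (31.5, 58), (32.0, 58), (32.5, 57), (33.0, 58), (33.5, 58), (34.0, 58), (34.5, 58), (35.0, 58), (35.5, 58), (36.0, 58), (36.5, 57), (37.0, 57), (37.5, 57), (38.0, 57), (38.5, 57), (39.0, 57), (39.5, 57)]
gauge [([459.7, 211.9], 0.73, array([23.96,  1.01, 50.  ]))]
slot [([462.5, 214.5], 0.89, array([28.09, -2.32, 45.  ]))]
gauge []
slot [(array([363.8, 232.8]), 0.72)]
spool [(array([311.7, 238.9]), 0.76)]
tape_roll []
button_jar [(array([278.2, 277. ]), 0.97)]
red_spool [(array([438. , 195.7]), 0.61), (array([362.2, 171.7]), 0.21)]
guard 2376 [0.09 0.   0.2 ] [0.13 0.09 0.23]
20.85 [-81.1   -0.77 222.12] [ 0.39 -0.39  0.52]
```

```bash
python3 - <<'E'
from h import *
I,D=r.grab_frame('top'); g=cv2.cvtColor(I,cv2.COLOR_RGB2GRAY).astype(np.float32); g0=cv2.imread('pics/top0.png',0).astype(np.float32)
for n,(u,v) in dict(jar=(281,275),spool=(311,238),tape=(432,232),red=(443,193)).items():
    s=np.s_[v-14:v+15,u-14:u+15]; t=g0[v-10:v+11,u-10:u+11]; m=cv2.matchTemplate(g[v-20:v+21,u-20:u+21],t,cv2.TM_CCOEFF_NORMED); _,mx,_,p=cv2.minMaxLoc(m); print(n,round(mx,3),p[0]-10,p[1]-10)
E
```

```text
jar 0.9 0 0
spool 0.903 0 0
tape 0.391 -10 -9
red 0.997 0 0
```

```bash
python3 - <<'E'
from h import *
I,D=r.grab_frame('scene'); g=cv2.cvtColor(I,cv2.COLOR_RGB2GRAY).astype(np.float32); g0=cv2.imread('pics/scene0.png',0).astype(np.float32)
u,v=182,320; t=g0[v-22:v+23,u-24:u+25]; m=cv2.matchTemplate(g[v-40:v+41,u-40:u+41],t,cv2.TM_CCOEFF_NORMED); _,mx,_,p=cv2.minMaxLoc(m); print(mx,p[0]-16,p[1]-18)
print([(x['uv'],x['confidence']) for x in r.mark_of('scene','tape_roll')])
I,D=r.grab_frame('top');print(np.round(dep('top',(432,232),D),3))
E
```

```text
0.7387100458145142 0 0
[([182.7, 320.0], 0.88)]
[ 0.514 -0.072  0.578]
```

```bash
python3 -c "
from bench import r
print(r.hand_in())"
```

```text
the job is handed in; nothing more can be done
None
```

I handed the job in: the guard leans open on its stop, the gauge sits in the slot with its line within about 0.3 mm of the beam's front face by the wrist camera, and the bystanders had not moved in the last pictures.

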